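# Set the block heater to standby and lift out the purple tube carrier

## Task

Turn the block heater's dial until its white pointer stands on the green standby mark and let go of the dial; then take the purple tube carrier by its handle, lift it straight out of its well without tipping it, and hold it still and level over the heater, its underside about 10 cm above the heater's top. Finish while holding it there, in the gripper alone; leave the pink carrier in its well and everything else on the bench where it stands.

Things in the scene. Friction and masses are not known exactly. Their poses are not given: they have to be found in the camera images.
- heater: White dry-block heater fixed to the bench, 270 mm deep (its x) by 360 mm wide (its y); top surface (deck) 80 mm above the bench. Origin: centre of its underside, on the bench; x points away from the control-panel side (the side nearest the robot), y to its left, z up. Two wells in the deck, centred at x = +40 mm, y = +95 mm and y = -95 mm, each 132 x 96 mm and 25 mm deep (floor 55 mm above the bench), each holding a tube carrier. The dial stands at x = -80 mm, y = 0.
- dial (a joint): Angle of the heater's black dial in rad; it turns about a vertical axis and grows clockwise seen from above. At 0 its white pointer points along the heater's -x; the bold green standby mark is at 1.00. Starts between 1.7 and 2.4 (so it is turned anticlockwise to reach the mark) and stays where it is left, with light friction of about 0.03 N m; end stops at -0.3 and 3.4. Small dark ticks every 0.25 rad.
- dial_base: Round dark metal foot of the dial, 64 mm diameter, 6 mm high, fixed on the heater's deck and carrying the dial. Origin: centre of its underside, on the dial's axis, 80 mm above the bench.
- dial_grip (a point): Point on the dial's axis at the height to grip it, 115 mm above the bench. The dial has an upright grip bar on a 48 mm disc: bar 46 mm long, 14 mm thick, its sides running from 94 mm to 124 mm above the bench, its top 124 mm. The x axis of this point runs along the bar; the pointer is at its -x end; z up.
- dial_pointer (a point): Tip of the dial's white pointer, 31 mm from its axis, 94 mm above the bench.
- standby_mark (a point): Inner half of the bold green mark on the dial's scale (the standby setting), on the deck, 36 mm from the dial's axis.
- purple_carrier: Purple tube carrier with teal-capped tubes fixed in it and a handle arching over it, standing loose in either of the heater's wells with 6 mm play all round; footprint 120 mm (its x) by 84 mm (its y), about 0.45 kg (0.35 to 0.57), balanced about its centre. Origin: centre of its underside; x along the handle, z up. Tube caps reach 74 mm above the origin, the handle's top 120 mm.
- purple_carrier_handle (a point): Centre of the purple carrier's handle bar, 112 mm straight above the carrier's origin. The bar runs along the carrier's x: 120 mm long, 12 mm thick, 16 mm high, straight and flat-sided, free underneath except for an upright at each end (clear length 104 mm).
- pink_carrier: Pink tube carrier of the same shape, size and origin, in the other well; it stays there.
- tip_box: Box of pipette tips (bystander), 88 x 126 mm, 90 mm high, frosted with a dark blue top and half full of white tips; origin: centre of its underside.
- microtube_rack: Low purple rack full of small frosted tubes (bystander), 100 x 200 mm, 52 mm high; origin: centre of its underside.
- amber_bottle: Amber glass bottle (bystander), 64 mm diameter, 130 mm high; origin: centre of its underside.
- beaker: Empty glass beaker (bystander), 72 mm diameter, 85 mm high; origin: centre of its underside.
- white_jar: White plastic jar with a blue cap (bystander), 60 mm diameter, 70 mm high; origin: centre of its underside.
Mind the look-alikes: they are no part of the job. Leave any orange or yellow look-alike of the purple_carrier alone.

How it is judged:
By the outcome, as a careful person would: the job done as asked, in the order asked, and still so for the second after the job is handed in, while the arm keeps its last pose, push and grip.
It also fails if it takes over 48 s, if anything falls off the work surface, if the arm or the gripper's body presses on something with over 40 N, if the wrist force passes 120 N, or if a joint passes its speed limit or range.

## Robot

A 7-joint arm with a two-finger parallel gripper is mounted at the origin on the work surface. World frame = base frame: x ahead of the robot, y to its left, z up, the work surface at z = 0. Lengths are in m, angles in rad, forces in N, time in s.
With the tool pointing down it reaches from about 0.35 to 0.9 m from the base axis. Payload 8.1 kg.
Tool frame: the origin (TCP) lies between the finger pads; the fingertips stand 25 mm ahead of it and the grasp point (between the pads) lies 6 mm ahead of it; z points along the fingers, y is the direction in which the jaws open and shut (so a half turn about z gives the same grasp; the last joint's range is limited). The gripper opens to 92 mm and grips with 3 to 60 N. Pads are 19 mm wide; open, the fingers measure 130 mm over their backs; the gripper's body (75 mm by 190 mm) begins 47 mm behind the grasp point.
Start: joints at [-1.278, 0.434, 0.025, 1.573, -0.012, 1.134, -0.075], TCP at [0.241, 0.577, 0.252] pointing down, gripper open.
Joint ranges: [-2.62, 2.62], [-0.44, 2.09], [-1.27, 1.32], [0.08, 2.57], [-1.32, 4.46], [0.12, 2], [-2.74, 2.74]. Speed limits (rad/s): [2.22, 2.22, 3.01, 3.01, 3.14, 3.14, 3.14].

## Interface

Orientations are given as a rotation vector (axis times angle).
In Python, from cell import * gives the robot as it stands.
- The arm moves only by the shell command python3 -m jog 'ROWS' [FORCE]. ROWS is JSON, one flat list of numbers, 5 for each row, row after row: the finger opening in mm, from 0 to 91.8, then the shift along the tool's x, y, z in units of 40 mm (1.0 is 40 mm), then the turn about the tool's z in units of 6 degrees (1.0 is 6 degrees). A call has 1 to 20 rows; each row shifts and turns the pose as measured when the row begins, along the tool's axes as they then stand; what a row does not reach is not made up. A row lasts 1/12 s, in which the tool goes at most 41.7 mm and 7.16 degrees, less where a joint would pass 70% of its speed; a pose out of reach is approached as far as the arm can. A call is refused whole if a number of a shift passes 1 or a number of a turn 1, either way. A call with a gripper value outside its range is refused whole. The fingers move at their own pace and stop on an object; FORCE is the grip in N (left out, the last holds). Time passes only in rows, so rows that do not move let the fingers close. It gives the time, the measured TCP pose, the force and the opening at its end, in the units of the state.
- observe(): the state, without advancing time (a new reading comes with each control period).
- get_image(name): name is "side" or "top" or "wrist"; returns the picture (384x512x3 uint8, red, green, blue); there is no depth.
- camera_params(name): a dict with "intrinsics" (3x3 intrinsics, pixels), "dist_coeffs" ([k1, k2, p1, p2, k3] as OpenCV has them; the pictures are not rectified), "xyz" and "orientation" of the camera in the world. Camera axes: x right, y down, z forward; pixel columns grow to the right and rows downward; lengths in m; the calibration is good to about 2 mm. A picture is of the moment at which its call begins: read the wrist's pose just before it. camera_params takes no time and is no camera call; for the wrist camera it gives the pose at the moment of the call.
- sign_off(): hands the job in, once; it reports no verdict.
The state is a dict: "clock": time; "joints": joint angles; "dq": joint speeds; "joint_efforts": joint torques, N m; "position": TCP position; "ee_rot": TCP orientation; "force": force on the tool from outside, world axes, zero at the start; "ft_torque": the same for the moment, N m; "width": opening from 0.0 (shut) to 1.0 (fully open).
Only numpy, scipy, OpenCV 4.12 (cv2) and the standard library are available. Lean on these libraries where they do the work, as an engineer would, in place of code of your own. Each camera call takes 0.05 s, during which the arm holds its last target. There are 200 camera calls.

## Working session

There is one attempt and no reset: what is moved stays moved. The work goes in short steps, Python scripts to look and compute and a shell command to move; the robot and the scene stay as the last step left them, time stands still between calls to the robot, and variables do not carry over. Pictures are saved under pics/ and viewed, about 8 in all and at most 12, crops included, and the job is handed in when it is done.

```bash
mkdir -p pics; ls; cat > h.py <<'E'
from cell import *
import numpy as np, cv2
from scipy.spatial.transform import Rotation as R
def cam(n):
    p=camera_params(n);o=np.array(p["orientation"],float)
    M=R.from_rotvec(o).as_matrix() if o.size==3 else o.reshape(3,3)
    return np.array(p["intrinsics"],float).reshape(3,3),np.array(p["dist_coeffs"],float),np.array(p["xyz"],float),M
def ray(c,uv):
    K,d,t,M=c
    q=cv2.undistortPoints(np.array(uv,float).reshape(-1,1,2),K,d).reshape(-1,2)
    return t,np.c_[q,np.ones(len(q))]@M.T
def onz(c,uv,z):
    t,r=ray(c,uv); return t+r*((z-t[2])/r[:,2])[:,None]
def proj(c,P):
    K,d,t,M=c
    return cv2.projectPoints((np.array(P,float).reshape(-1,3)-t)@M,np.zeros(3),np.zeros(3),K,d)[0].reshape(-1,2)
def snap(n,f):
    c=cam(n);i=get_image(n);cv2.imwrite("pics/%s.png"%f,i[:,:,::-1]);np.savez("pics/%s.npz"%f,K=c[0],d=c[1],t=c[2],M=c[3]);return c,i
def load(f):
    z=np.load("pics/%s.npz"%f);return (z["K"],z["d"],z["t"],z["M"]),cv2.imread("pics/%s.png"%f)
E
python3 - <<'E'
from h import *
a=snap("top","top0");b=snap("side","side0")
print(a[0],b[0]);print(observe())
cv2.imwrite("pics/both.png",cv2.resize(np.hstack([a[1],b[1]])[:,:,::-1],(800,300)))
E
```

```text
pics
(array([[376.84466536,   0.        , 253.51661612],
       [  0.        , 376.84466536, 187.75484562],
       [  0.        ,   0.        ,   1.        ]]), array([-0.01479879,  0.        ,  0.        ,  0.        ,  0.        ]), array([0.36974819, 0.00522282, 1.55482916]), array([[-0.01232202, -0.99733335,  0.07193297],
       [-0.99979185,  0.01111856, -0.0171068 ],
       [ 0.01626139, -0.07212879, -0.99726276]])) (array([[434.56816251,   0.        , 248.79688089],
       [  0.        , 434.56816251, 183.77637113],
       [  0.        ,   0.        ,   1.        ]]), array([-0.00478546,  0.        ,  0.        ,  0.        ,  0.        ]), array([ 0.28026282, -0.93051512,  1.03116584]), array([[ 0.98434493, -0.11042046,  0.1373768 ],
       [-0.17555787, -0.68339744,  0.70862357],
       [ 0.01563641, -0.7216476 , -0.69208399]]))
{'clock': 0.1, 'joints': array([-1.27757548,  0.43514929,  0.02496523,  1.57401367, -0.01158479,
        1.13400479, -0.07512624]), 'dq': array([-7.21497588e-05, -3.05108494e-03,  1.79608743e-03, -1.33781859e-03,
        1.00995974e-03,  3.46648789e-04, -8.30857449e-04]), 'joint_efforts': array([ 4.00376797e-03, -6.69122815e+01,  9.88434814e-01, -3.15147972e+01,
       -6.05082745e-02,  3.74116504e-02,  9.82210486e-05]), 'position': array([0.24085913, 0.57625867, 0.2510229 ]), 'ee_rot': array([-6.17800668e-01, -3.08010175e+00,  2.23561562e-03]), 'force': array([-0.20866507,  0.06148677,  0.62596124]), 'ft_torque': array([0.0267552 , 0.00153603, 0.00075635]), 'width': 1.0016940670940913}
```

View pics/top0.png

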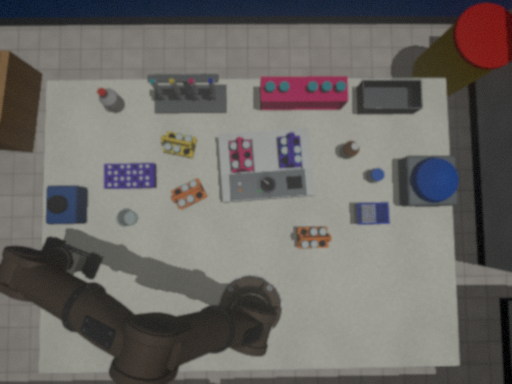

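View pics/side0.png

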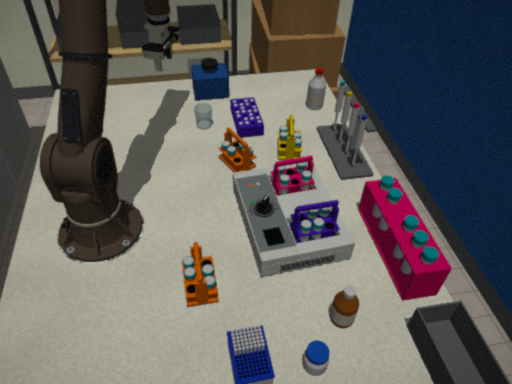

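The top view shows the heater at about (217–312, 130–200) and its dial at about (267,184). The purple carrier is in the right well at (290,150), the pink one in the left well at (241,154). Look-alikes are orange at (188,193) and (312,237) and yellow at (178,145). The purple rack at (130,176) is the microtube rack. Only the carrier at (290,150), or (315,220) in the side view, is purple and in a well.

```bash
python3 - <<'E'
from h import *
c,i=load("top0"); s,j=load("side0")
print("dial top",onz(c,[[267,184]],.124),"side",onz(s,[[264,205]],.115))
print("purple",onz(c,[[290,150]],.09),"pink",onz(c,[[241,154]],.09))
hsv=cv2.cvtColor(i,cv2.COLOR_BGR2HSV)
for n,lo,hi in(("purple",(115,100,40),(140,255,255)),("pink",(160,120,60),(179,255,255))):
    m=cv2.inRange(hsv,lo,hi); q=np.zeros_like(m); q[120:180,215:315]=m[120:180,215:315]
    k,l,st,ce=cv2.connectedComponentsWithStats(q)
    for a in range(1,k):
        if st[a][4]>50: print(n,st[a],ce[a],onz(c,[ce[a]],.09))
print("heater corners",onz(c,[[220,200],[311,195],[217,137],[307,132]],.08))
a=cv2.resize(i[115:215,200:330],(520,400),interpolation=cv2.INTER_CUBIC)
cv2.imwrite("pics/crop0.png",a)
E
```

```text
dial top [[ 0.48673243 -0.070905    0.124     ]] side [[ 0.49005002 -0.08705526  0.115     ]]
purple [[ 0.62269612 -0.1652608   0.09      ]] pink [[0.60866189 0.02754821 0.09      ]]
purple [288 133  13  33 187] [291.52406417 149.90909091] [[ 0.62300208 -0.17127537  0.09      ]]
pink [237 138  16  32 184] [242.20108696 154.70108696] [[0.60584117 0.02286781 0.09      ]]
heater corners [[ 0.42958901  0.11157571  0.08      ]
 [ 0.44506345 -0.24565302  0.08      ]
 [ 0.67915146  0.12199511  0.08      ]
 [ 0.69614618 -0.23562247  0.08      ]]
```

View pics/crop0.png

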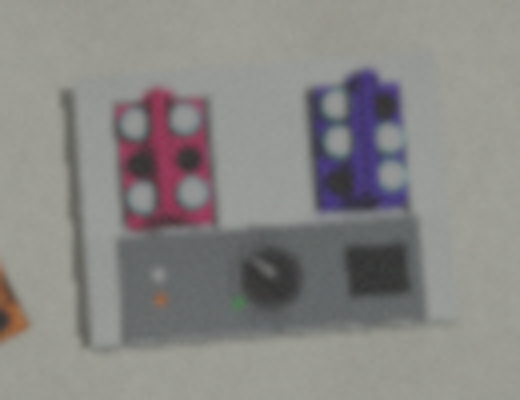

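The crop confirms the purple carrier, at crop (362,145), in the well to the robot's right. Its long axis is along heater x. The dial is at (270,278) with its pointer up-left (angle about 2.1), and the green mark is at (238,303). I'll go above the dial.

```bash
python3 -m jog '[91,-0.6,-0.63,-0.06,0,91,-0.6,-0.63,-0.06,0,91,-0.6,-0.63,-0.06,0,91,-0.6,-0.63,-0.06,0,91,-0.6,-0.63,-0.06,0,91,-0.6,-0.63,-0.06,0,91,-0.6,-0.63,-0.06,0,91,-0.6,-0.63,-0.06,0,91,-0.6,-0.63,-0.06,0,91,-0.6,-0.63,-0.06,0,91,-0.6,-0.63,-0.06,0,91,-0.6,-0.63,-0.06,0,91,-0.6,-0.63,-0.06,0,91,-0.6,-0.63,-0.06,0,91,-0.6,-0.63,-0.06,0,91,-0.6,-0.63,-0.06,0,91,-0.6,-0.63,-0.06,0,91,-0.6,-0.63,-0.06,0,91,-0.6,-0.63,-0.06,0,91,-0.6,-0.63,-0.06,0]'
python3 -m jog '[91,0,0,0,1,91,0,0,0,1,91,0,0,0,1,91,0,0,0,1,91,0,0,0,1,91,0,0,0,1,91,0,0,0,1,91,0,0,0,1,91,0,0,0,1,91,0,0,0,1,91,0,0,0,1,91,0,0,0,1,91,0,0,0,1,91,0,0,0,1,91,0,0,0,1,91,0,0,0,0]'
cat >> h.py <<'E'
def where():
    o=observe();M=R.from_rotvec(o["ee_rot"]).as_matrix();p=np.array(o["position"])
    print("t",round(o["clock"],2),"p",p.round(4),"xyaw",np.degrees(np.arctan2(M[1,0],M[0,0])).round(1),"z",M[:,2].round(3),"w",round(o["width"]*91.8,1),"F",o["force"].round(1),"T",o["ft_torque"].round(2),"j7",o["joints"][6].round(2))
    return p,M
def go(target,yaw=None):
    p,M=where(); d=M.T@(np.array(target)-p)/.04
    print("rows shift",d.round(2))
    if yaw is not None:
        y=np.degrees(np.arctan2(M[1,0],M[0,0])); print("turn units",(((y-yaw+90)%180-90)/6).round(2))
E
python3 - <<'E'
from h import *
where();snap("wrist","w1");where()
E
```

```text
clock: 1.77
position: [0.4933, -0.0982, 0.2958]
ee_rot: [-0.593, -3.077, 0.008]
force: [0.5, 0.1, 0.5]
width: 0.99
clock: 3.1
position: [0.4905, -0.1097, 0.2921]
ee_rot: [-2.676, -1.641, 0.029]
force: [0.5, 0.5, -0.7]
width: 0.99
t 3.1 p [ 0.4905 -0.1097  0.2921] xyaw 63.0 z [-0.017 -0.008 -1.   ] w 90.9 F [ 0.5  0.5 -0.7] T [-0.13  0.07  0.03] j7 -0.14
t 3.15 p [ 0.4905 -0.1097  0.2921] xyaw 63.4 z [-0.017 -0.008 -1.   ] w 90.9 F [-0.4 -0.4  0.2] T [-0.08  0.1   0.02] j7 -0.14
```

View pics/w1.png

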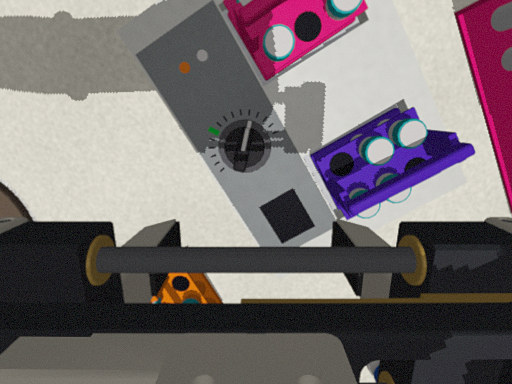

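The wrist view shows the dial at about (244,145), its white pointer towards (248,124), and the green mark at (214,131). The purple carrier's handle runs from about (345,213) to (470,150). I'll measure with masks.

```bash
python3 - <<'E'
from h import *
c,i=load("w1");hsv=cv2.cvtColor(i,cv2.COLOR_BGR2HSV)
g=cv2.inRange(hsv,(40,100,60),(85,255,255));g[:,:190]=0;g[:100]=0;g[170:]=0;g[:,240:]=0
yx=np.argwhere(g);print("green",len(yx),yx.mean(0)[::-1]); G=onz(c,[yx.mean(0)[::-1]],.08)[0]
# dial dark blob
d=cv2.inRange(i,(0,0,0),(62,62,62));d=cv2.morphologyEx(d,cv2.MORPH_OPEN,np.ones((7,7)))
k,l,st,ce=cv2.connectedComponentsWithStats(d)
for a in range(1,k):
    if 200<ce[a][0]<330 and 100<ce[a][1]<240: print(st[a],ce[a])
for n,lo,hi in(("purple",(115,100,40),(140,255,255)),):
    m=cv2.inRange(hsv,lo,hi);k,l,st,ce=cv2.connectedComponentsWithStats(m)
    for a in range(1,k):
        if st[a][4]>300: print(n,st[a],ce[a])
print("G",G)
print("dial axis foot",onz(c,[[244,145]],.09))
a=np.hstack([cv2.resize(i[95:180,200:290],(400,378),interpolation=cv2.INTER_CUBIC),cv2.resize(i[90:230,300:480],(400,311),interpolation=cv2.INTER_CUBIC)[:311].__class__((378,400,3),np.uint8)*0])
a[:311,400:]=cv2.resize(i[90:230,300:480],(400,311),interpolation=cv2.INTER_CUBIC)
cv2.imwrite("pics/crop1.png",a)
E
```

```text
green 63 [213.33333333 130.82539683]
[ 222  120   42   51 1491] [242.8906774  144.10865191]
[ 263  191   49   49 1556] [287.00514139 215.51285347]
purple [ 311  108  164  112 6924] [385.59950895 163.36366262]
G [ 0.46538266 -0.04148125  0.08      ]
dial axis foot [[ 0.49118831 -0.07217135  0.09      ]]
```

View pics/crop1.png

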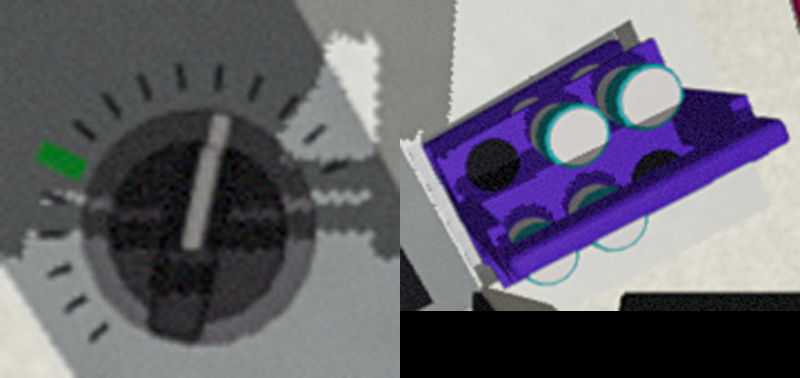

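```bash
python3 - <<'E'
from h import *
c,i=load("w1")
A=onz(c,[[244.7,146.1]],.086)[0];T=onz(c,[[250,121.6]],.094)[0];G=onz(c,[[213.3,130.8]],.08)[0]
ang=lambda v:np.degrees(np.arctan2(v[1],v[0]))
for n,P in(("tip",T),("green",G)): print(n,P,np.hypot(*(P-A)[:2]),ang(P-A))
print("axis",A)
H=onz(c,[[347.3,211.5],[470,148.5]],.172);print("handle",H,H.mean(0),np.hypot(*(H[1]-H[0])[:2]),ang(H[1]-H[0]))
print("px radius 32mm check",proj(c,[[A[0]+.032,A[1],.086],[A[0]-.032,A[1],.086]]))
p=ang(T-A); print("delta deg pointer->green ccw",ang(G-A)-p)
go([A[0],A[1],.25],p)
E
```

```text
tip [ 0.50983814 -0.05164669  0.094     ] 0.029268466776688297 49.780974262906064
green [ 0.4653617  -0.04143729  0.08      ] 0.04140346503881043 128.15283164188182
axis [ 0.49093916 -0.07399556  0.086     ]
handle [[ 0.55700753 -0.16493431  0.172     ]
 [ 0.67563993 -0.15886956  0.172     ]] [ 0.61632373 -0.16190193  0.172     ] 0.11878732043330538 2.926540965766685
px radius 32mm check [[268.88966408 133.66063743]
 [221.11793102 158.23425183]]
delta deg pointer->green ccw 78.37185737897576
t 3.15 p [ 0.4905 -0.1097  0.2921] xyaw 63.4 z [-0.017 -0.008 -1.   ] w 90.9 F [-0.4 -0.4  0.2] T [-0.08  0.1   0.02] j7 -0.14
rows shift [ 0.82 -0.38  1.04]
turn units 2.27
```

The numbers agree: the handle measures 119 mm long, the tip radius is 29 mm, and the carrier sits where the dial position predicts. The dial is at about 2.32 rad. I'll align and descend partway.

```bash
python3 -m jog '[91,0.2,-0.1,0.4,0.8,91,0.2,-0.1,0.4,0.8,91,0.2,-0.1,0.4,0.7,91,0.2,-0.1,0.4,0,91,0,0,0.4,0,91,0,0,0,0]'
python3 - <<'E'
from h import *
go([.4909,-.0740,.123],49.8); c,i=snap("wrist","w2")
print(proj(c,[[.4909,-.0740,.124]]))
E
```

```text
clock: 3.65
position: [0.4939, -0.0738, 0.2093]
ee_rot: [2.842, 1.336, -0.026]
force: [-0.8, 0.4, -0.3]
width: 0.989
t 3.65 p [ 0.4939 -0.0738  0.2093] xyaw 50.4 z [-0.015 -0.008 -1.   ] w 90.8 F [-0.8  0.4 -0.3] T [-0.1   0.13  0.  ] j7 -0.34
rows shift [-0.02 -0.04  2.16]
turn units 0.09
[[254.07260896 205.7125031 ]]
```

View pics/w2.png

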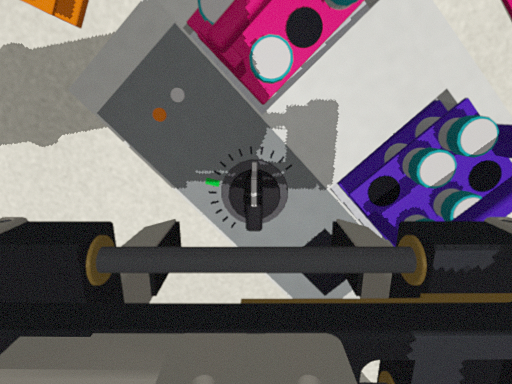

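The bar stands vertical in the picture at column 254, and the predicted axis is (254,206), so it is aligned. Descending.

```bash
python3 -m jog '[91,0,0,0.4,0,91,0,0,0.4,0,91,0,0,0.4,0,91,0,-0.04,0.4,0,91,0,0,0.3,0,91,0,0,0.1,0,91,0,0,0,0]'
python3 -c "
from h import *
go([.4909,-.0740,.123],49.8)"
```

```text
clock: 4.28
position: [0.4971, -0.0759, 0.1349]
ee_rot: [2.829, 1.356, -0.01]
force: [0.3, 0.4, 0.7]
width: 0.989
t 4.28 p [ 0.4971 -0.0759  0.1349] xyaw 51.2 z [-0.004 -0.007 -1.   ] w 90.8 F [0.3 0.4 0.7] T [-0.07  0.05 -0.02] j7 -0.22
rows shift [-0.06 -0.15  0.3 ]
turn units 0.23
```

```bash
python3 -m jog '[91,-0.06,-0.15,0.15,0.2,91,0,0,0.1,0,91,0,0,0.05,0,91,0,0,0,0]'
python3 -c "
from h import *
go([.4909,-.0740,.123],49.8)"
```

```text
clock: 4.62
position: [0.4921, -0.0744, 0.1249]
ee_rot: [2.842, 1.325, -0.003]
force: [0.2, -0.0, 0.2]
width: 0.99
t 4.62 p [ 0.4921 -0.0744  0.1249] xyaw 50.0 z [ 0.    -0.006 -1.   ] w 90.9 F [ 0.2 -0.   0.2] T [-0.1   0.14 -0.03] j7 -0.22
rows shift [-0.01 -0.03  0.05]
turn units 0.03
```

Close gently.

```bash
python3 -m jog '[70,0,-0.03,0.04,0,55,0,0,0,0,40,0,0,0,0,30,0,0,0,0,22,0,0,0,0,16,0,0,0,0,10,0,0,0,0,10,0,0,0,0,10,0,0,0,0,10,0,0,0,0,10,0,0,0,0,10,0,0,0,0,10,0,0,0,0]' 12
python3 -c "
from h import *
where()"
```

```text
clock: 5.7
position: [0.4916, -0.0731, 0.1242]
ee_rot: [2.842, 1.327, -0.001]
force: [-2.2, 3.0, 3.1]
width: 0.152
t 5.7 p [ 0.4916 -0.0731  0.1242] xyaw 50.1 z [ 0.001 -0.005 -1.   ] w 14.0 F [-2.2  3.   3.1] T [0.46 0.65 0.06] j7 -0.22
```

```bash
python3 -m jog '[10,0,0,0,-0.6,10,0,0,0,-0.6,10,0,0,0,-0.6,10,0,0,0,-0.6,10,0,0,0,-0.6,10,0,0,0,-0.6,10,0,0,0,-0.6,10,0,0,0,-0.6,10,0,0,0,0]'
python3 -c "
from h import *
go([.4912,-.0738,.124],125.6)"
```

```text
clock: 6.45
position: [0.4911, -0.0728, 0.1242]
ee_rot: [2.4, 2.021, -0.004]
force: [-0.2, 0.9, 1.0]
width: 0.151
t 6.45 p [ 0.4911 -0.0728  0.1242] xyaw 80.2 z [ 0.    -0.005 -1.   ] w 13.9 F [-0.2  0.9  1. ] T [-0.04  0.01  0.  ] j7 0.2
rows shift [-0.02  0.01  0.01]
turn units -7.57
```

```bash
python3 -m jog '[10,0,0,0,-0.6,10,-0.02,0,0,-0.6,10,0,0,0,-0.6,10,0,0,0,-0.6,10,0,0,0,-0.6,10,0,0,0,-0.6,10,0,0,0,-0.6,10,0,0,0,-0.6,10,0,0,0,-0.6,10,0,0,0,-0.6,10,0,0,0,0]'
python3 -c "
from h import *
go([.4912,-.0738,.124],125.6)"
```

```text
clock: 7.37
position: [0.4905, -0.073, 0.1242]
ee_rot: [1.654, 2.67, -0.005]
force: [-0.1, 1.0, 0.9]
width: 0.153
t 7.37 p [ 0.4905 -0.073   0.1242] xyaw 116.4 z [-0.001 -0.003 -1.   ] w 14.0 F [-0.1  1.   0.9] T [0.09 0.07 0.02] j7 0.72
rows shift [-0.03  0.01  0.01]
turn units -1.53
```

```bash
python3 -m jog '[10,0,0,0,-0.6,10,0,0,0,-0.5,10,0,0,0,-0.35,10,0,0,0,0,10,0,0,0,0]'
python3 -c "
from h import *
go([.4912,-.0738,.124],125.6)
c,i=snap('wrist','w3')
print(proj(c,[[.4909,-.0740,.086],[.4653,-.0414,.08]]))"
```

```text
clock: 7.78
position: [0.4904, -0.0731, 0.1242]
ee_rot: [1.464, 2.779, -0.004]
force: [-1.0, 0.8, 1.1]
width: 0.152
t 7.78 p [ 0.4904 -0.0731  0.1242] xyaw 124.4 z [-0.001 -0.002 -1.   ] w 14.0 F [-1.   0.8  1.1] T [0.1  0.02 0.03] j7 0.84
rows shift [-0.03  0.01  0.01]
turn units -0.2
[[256.82506826 229.33729335]
 [252.58838959 164.45733596]]
```

View pics/w3.png

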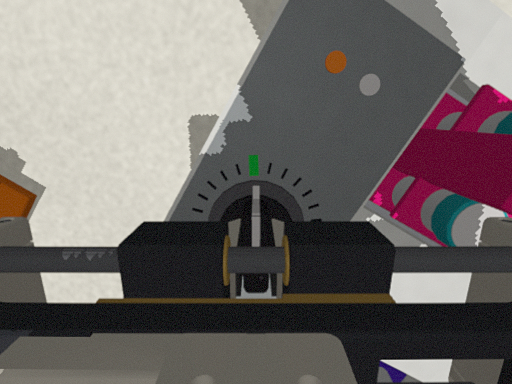

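The pointer at (256,190) nearly lines up with the green mark at (253,164). I'll measure the leftover angle.

```bash
python3 - <<'E'
from h import *
c,i=load("w3");hsv=cv2.cvtColor(i,cv2.COLOR_BGR2HSV)
g=cv2.inRange(hsv,(40,100,60),(85,255,255));g[:,:230]=0;g[:,280:]=0;g[185:]=0
gc=np.argwhere(g).mean(0)[::-1]
sub=i[184:200,244:268].min(2).astype(int);print(sub[2:14:4])
m=np.zeros(i.shape[:2],bool);m[184:196,246:266]=i[184:196,246:266].min(2)>110
pc=np.argwhere(m).mean(0)[::-1];print(gc,pc,m.sum())
# tick at both sides as check: circle axis = gripper position estimate(s)
for A in([.4909,-.0740],[.4904,-.0731]):
    f=lambda P:np.degrees(np.arctan2(P[1]-A[1],P[0]-A[0]))
    G=onz(c,[gc],.08)[0];P=onz(c,[pc],.094)[0]
    print(f(G),f(P),np.hypot(*(G[:2]-A)),np.hypot(*(P[:2]-A)))
E
```

```text
[[ 43  52  50  48  48  43  48  56  74 114 123 119 123 121 122  90  55  42
   49  51  48  54  43  44]
 [ 48  47  47  39  52  50  45  45  78 116 125 119 126 126 125  87  56  39
   50  44  48  43  44  45]
 [ 50  42  49  40  50  43  48  43  78 118 128 121 125 126 126  84  51  43
   40  46  45  54  43  52]]
[253.2184466 165.0776699] [255.5 190.5] 60
127.62603809253163 126.0933897369973 0.04103275270437044 0.028096624602804796
127.84575511631235 126.36037603953143 0.04001498329441274 0.027075114915343805
```

```bash
python3 -m jog '[10,0,0,0,-0.25,10,0,0,0,0,10,0,0,0,0]'
python3 - <<'E'
from h import *
where()
c,i=snap("wrist","w4");hsv=cv2.cvtColor(i,cv2.COLOR_BGR2HSV)
g=cv2.inRange(hsv,(40,100,60),(85,255,255));g[:,:230]=0;g[:,280:]=0;g[185:]=0
gc=np.argwhere(g).mean(0)[::-1]
m=np.zeros(i.shape[:2],bool);m[184:196,246:266]=i[184:196,246:266].min(2)>100
pc=np.argwhere(m).mean(0)[::-1];print(gc,pc)
A=[.4907,-.0736];f=lambda P:np.degrees(np.arctan2(P[1]-A[1],P[0]-A[0]))
print(f(onz(c,[gc],.08)[0]),f(onz(c,[pc],.094)[0]))
E
```

```text
clock: 8.08
position: [0.4904, -0.0731, 0.1242]
ee_rot: [1.431, 2.797, -0.005]
force: [-1.2, 0.6, 0.4]
width: 0.154
t 8.08 p [ 0.4904 -0.0731  0.1242] xyaw 125.8 z [-0.001 -0.003 -1.   ] w 14.1 F [-1.2  0.6  0.4] T [0.05 0.01 0.05] j7 0.86
[254.58737864 164.86407767] [255.5 190.5]
127.93118174245562 127.65247999654895
```

The pointer is on the mark to within 0.3°. Release and rise.

```bash
python3 -m jog '[20,0,0,0,0,30,0,0,0,0,45,0,0,0,0,60,0,0,0,0,60,0,0,0,0,60,0,0,0,0,60,0,0,-0.2,0,60,0,0,-0.4,0,60,0,0,-0.6,0,60,0,0,-0.8,0,60,0,0,-0.8,0,60,0,0,-0.6,0,60,0,0,0,0]'
python3 - <<'E'
from h import *
go([.6160,-.1623,.27],2.9)
c,i=snap("wrist","w5");hsv=cv2.cvtColor(i,cv2.COLOR_BGR2HSV)
E
```

```text
clock: 9.22
position: [0.4888, -0.0736, 0.2677]
ee_rot: [-1.434, -2.792, 0.01]
force: [0.3, -0.6, -0.1]
width: 0.649
t 9.22 p [ 0.4888 -0.0736  0.2677] xyaw 125.6 z [-0.006 -0.004 -1.   ] w 59.6 F [ 0.3 -0.6 -0.1] T [-0.09 -0.07  0.03] j7 0.76
rows shift [-3.65  1.29 -0.07]
turn units -9.55
```

View pics/w5.png

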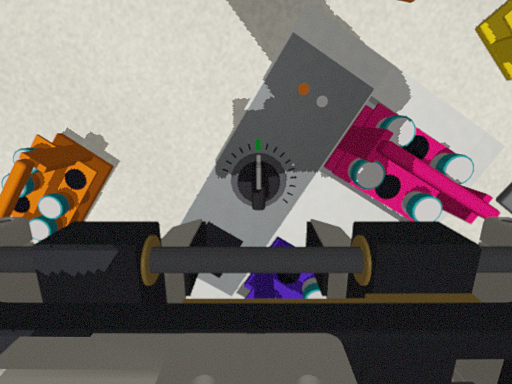

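The dial stayed on the mark after release: pointer (258,158), mark (257,145). Next, turn and move over the purple handle.

```bash
python3 -m jog '[70,-0.45,0.16,0,0,70,-0.45,0.16,0,0,70,-0.45,0.16,0,0,70,-0.45,0.16,0,0,70,-0.45,0.16,0,0,70,-0.45,0.16,0,0,70,-0.45,0.16,0,0,70,-0.45,0.16,0,0,70,0,0,0,0]'
python3 -m jog '[70,0,0,0,-1,70,0,0,0,-1,70,0,0,0,-1,70,0,0,0,-1,70,0,0,0,-1,70,0,0,0,-1,70,0,0,0,-1,70,0,0,0,-1,70,0,0,0,-1,70,0,0,0,-0.5,70,0,0,0,0]'
python3 - <<'E'
from h import *
go([.6160,-.1623,.27],182.9)
c,i=snap("wrist","w6")
print(proj(c,[[.556,-.1653,.175],[.676,-.1593,.175],[.616,-.1623,.175]]))
E
```

```text
clock: 10.02
position: [0.6143, -0.1623, 0.2585]
ee_rot: [-1.424, -2.784, 0.014]
force: [-0.6, -0.7, -0.4]
width: 0.765
clock: 10.93
position: [0.6056, -0.1596, 0.2458]
ee_rot: [0.151, -3.099, -0.005]
force: [-0.4, 0.7, 0.1]
width: 0.764
t 10.93 p [ 0.6056 -0.1596  0.2458] xyaw -174.4 z [-0.039  0.002 -0.999] w 70.1 F [-0.4  0.7  0.1] T [ 0.06  0.   -0.04] j7 1.9
rows shift [-0.23 -0.09 -0.62]
turn units 0.45
[[254.42502873 149.48333283]
 [247.67431737 297.92972334]
 [250.83964529 228.28549564]]
```

View pics/w6.png

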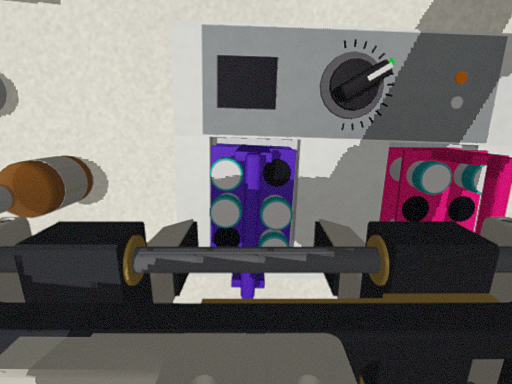

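The handle bar runs (254,155)→(247,290), which matches the predicted line, so the pose estimate holds. Descend in small steps.

```bash
python3 -m jog '[80,-0.12,-0.05,0,0.25,80,-0.12,-0.04,0,0.2,80,0,0,0.2,0,80,0,0,0.2,0,80,0,0,0.2,0,80,0,0,0.2,0,80,0,0,0,0]'
python3 -c "
from h import *
go([.6160,-.1623,.173],182.9)"
```

```text
clock: 11.57
position: [0.614, -0.1618, 0.208]
ee_rot: [0.053, -3.099, -0.004]
force: [-0.0, 0.3, 0.2]
width: 0.873
t 11.57 p [ 0.614  -0.1618  0.208 ] xyaw -178.0 z [-0.043  0.002 -0.999] w 80.2 F [-0.   0.3  0.2] T [ 0.03  0.   -0.05] j7 1.85
rows shift [-0.09 -0.02  0.87]
turn units -0.16
```

```bash
python3 -m jog '[80,-0.05,-0.02,0.2,-0.1,80,-0.04,0,0.2,0,80,0,0,0.2,0,80,0,0,0.15,0,80,0,0,0.1,0,80,0,0,0,0]'
python3 -c "
from h import *
go([.6160,-.1623,.173],182.9)"
```

```text
clock: 12.07
position: [0.6157, -0.1623, 0.169]
ee_rot: [0.071, -3.097, -0.005]
force: [-0.2, -0.7, -0.8]
width: 0.872
t 12.07 p [ 0.6157 -0.1623  0.169 ] xyaw -177.4 z [-0.044  0.002 -0.999] w 80.1 F [-0.2 -0.7 -0.8] T [ 0.03 -0.03 -0.  ] j7 1.87
rows shift [-0.   0.  -0.1]
turn units -0.05
```

```bash
python3 -m jog '[70,0,0,-0.08,0,55,0,0,0,0,40,0,0,0,0,28,0,0,0,0,18,0,0,0,0,8,0,0,0,0,8,0,0,0,0,8,0,0,0,0,8,0,0,0,0,8,0,0,0,0,8,0,0,0,0]' 12
python3 -c "
from h import *
where()"
python3 -m jog '[8,0,0,0,0,8,0,0,0,0,8,0,0,0,0,8,0,0,-0.05,0,8,0,0,-0.05,0,8,0,0,-0.05,0,8,0,0,-0.05,0,8,0,0,-0.05,0,8,0,0,-0.05,0,8,0,0,0,0]' 40
python3 -c "
from h import *
go([.6160,-.1623,.27],182.9)"
```

```text
clock: 12.98
position: [0.6168, -0.1627, 0.1744]
ee_rot: [0.071, -3.1, -0.004]
force: [0.1, -0.9, -4.0]
width: 0.129
t 12.98 p [ 0.6168 -0.1627  0.1744] xyaw -177.4 z [-0.041  0.001 -0.999] w 11.8 F [ 0.1 -0.9 -4. ] T [-0.22 -0.13  0.08] j7 1.87
clock: 13.82
position: [0.6156, -0.1622, 0.1854]
ee_rot: [0.071, -3.095, -0.005]
force: [0.9, -0.1, -4.6]
width: 0.13
t 13.82 p [ 0.6156 -0.1622  0.1854] xyaw -177.4 z [-0.046  0.002 -0.999] w 12.0 F [ 0.9 -0.1 -4.6] T [ 0.01 -0.12 -0.03] j7 1.87
rows shift [ 0.09  0.01 -2.11]
turn units -0.05
```

The carrier's weight is on the gripper (about 4.6 N ≈ 0.47 kg). Continue straight up slowly.

```bash
python3 -m jog '[8,0,0,-0.08,0,8,0,0,-0.1,0,8,0,0,-0.1,0,8,0,0,-0.1,0,8,0,0,-0.1,0,8,0,0,-0.1,0,8,0,0,0,0]'
python3 - <<'E'
from h import *
go([.6160,-.1623,.298],182.9)
c,i=snap("side","s2")
cv2.imwrite("pics/s2c.png",cv2.resize(i[100:290,210:400],(570,570),interpolation=cv2.INTER_CUBIC)[:,:,::-1])
E
```

```text
clock: 14.4
position: [0.6169, -0.1623, 0.2115]
ee_rot: [0.07, -3.095, -0.005]
force: [-0.8, -0.3, -3.7]
width: 0.126
t 14.4 p [ 0.6169 -0.1623  0.2115] xyaw -177.4 z [-0.046  0.002 -0.999] w 11.6 F [-0.8 -0.3 -3.7] T [ 0.06 -0.07  0.  ] j7 1.86
rows shift [ 0.12  0.01 -2.16]
turn units -0.05
```

View pics/s2c.png

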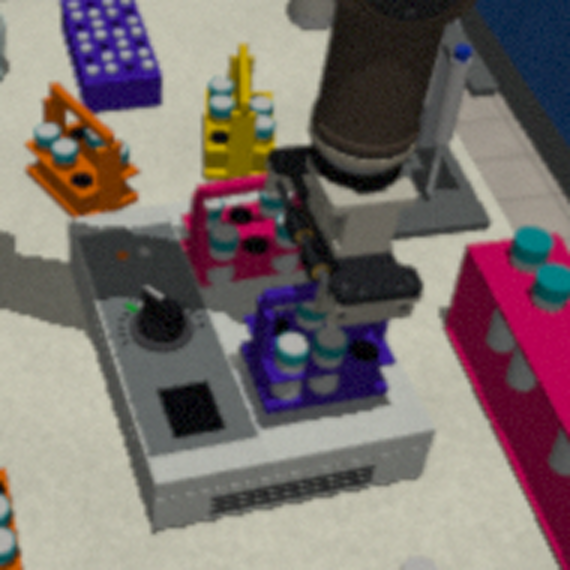

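The carrier is rising level; the side crop shows its base at (250–390, 345–405), with the deck and the pink carrier undisturbed. Go on to the final height.

```bash
python3 -m jog '[8,0.01,0,-0.1,0,8,0.01,0,-0.15,0,8,0.01,0,-0.15,0,8,0.01,0,-0.15,0,8,0.01,0,-0.15,0,8,0.01,0,-0.15,0,8,0.01,0,-0.15,0,8,0.01,0,-0.15,0,8,0.01,0,-0.15,0,8,0.01,0,-0.15,0,8,0.01,0,-0.15,0,8,0.01,0,-0.15,0,8,0.01,0,-0.1,0,8,0,0,-0.05,0,8,0,0,0,0,8,0,0,0,0,8,0,0,0,0]'
python3 - <<'E'
from h import *
go([.6160,-.1623,.298],182.9)
c,i=snap("side","s3");c2,w=snap("wrist","w7")
print("pred base corners",proj(c,[[.556+.002,-.204,.18],[.676,-.201,.18]]))
a=np.zeros((570,800,3),np.uint8);a[:,:400]=cv2.resize(i[90:290,230:370],(400,570),interpolation=cv2.INTER_CUBIC);a[:300,400:]=cv2.resize(w,(400,300))
cv2.imwrite("pics/s3c.png",a[:,:,::-1])
E
```

```text
clock: 15.87
position: [0.6146, -0.1627, 0.296]
ee_rot: [0.07, -3.095, -0.005]
force: [0.4, 0.1, -4.5]
width: 0.128
t 15.87 p [ 0.6146 -0.1627  0.296 ] xyaw -177.4 z [-0.046  0.002 -0.999] w 11.7 F [ 0.4  0.1 -4.5] T [-0.01 -0.04 -0.03] j7 1.86
rows shift [-0.03  0.01 -0.05]
turn units -0.05
pred base corners [[299.22335113 216.90661623]
 [341.71102103 210.73231871]]
```

View pics/s3c.png

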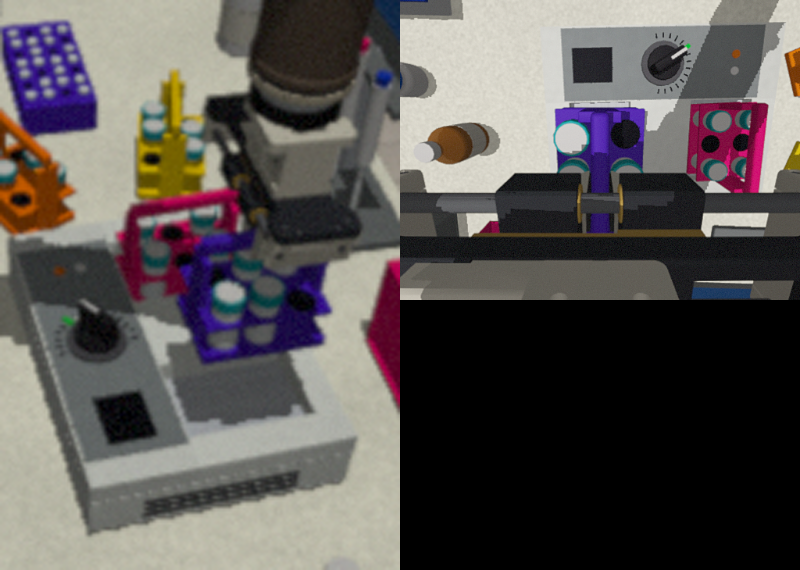

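The measured base corners are about (302,217) and (344,210). For level at z = 0.18 I predicted (299,217) and (342,211), so it is level and about 10 cm up. Last, a numeric dial check.

```bash
python3 - <<'E'
from h import *
c,i=load("w7");hsv=cv2.cvtColor(i,cv2.COLOR_BGR2HSV)
a0=proj(c,[[.4908,-.0737,.086]])[0];tip=proj(c,[[.4908+.029*np.cos(2.228),-.0737+.029*np.sin(2.228),.094]])[0]
g=cv2.inRange(hsv,(40,100,60),(85,255,255));yy,xx=np.mgrid[:384,:512];g[np.hypot(xx-a0[0],yy-a0[1])>60]=0
gc=np.argwhere(g).mean(0)[::-1]
m=(i.min(2)>150)&(np.hypot(xx-tip[0],yy-tip[1])<6);pc=np.argwhere(m).mean(0)[::-1]
f=lambda P:np.degrees(np.arctan2(P[1]+.0737,P[0]-.4908))
print(a0,tip,gc,pc,m.sum(),f(onz(c,[gc],.08)[0]),f(onz(c,[pc],.094)[0]));where()
E
```

```text
[337.10338743  81.00542844] [361.25590949  64.03444797] [368.16666667  58.43333333] [361.59183673  64.59183673] 49 127.98124401754094 126.24040844302269
t 15.97 p [ 0.6145 -0.1627  0.2958] xyaw -177.4 z [-0.046  0.002 -0.999] w 11.9 F [ 0.4  0.1 -4.4] T [ 0.01 -0.12 -0.  ] j7 1.86
```

Pointer and mark agree to within about 1–2° (0.03 rad), and the hold is still. Handing in.

```bash
python3 -c "
from cell import *
print(sign_off())"
```

```text
the job is handed in; nothing more can be done
None
```

I turned the dial anticlockwise from about 2.3 rad to the green standby mark and let go. I then took the purple carrier by its handle, lifted it straight out of its well, and signed off at about 16 s while holding it still over the heater.

- **Dial:** The pointer was within 0.3° of the mark just before I let go. From the final, more distant view it measured about 1.7° (0.03 rad) off, so those two checks disagree slightly; both put the pointer on the mark.
- **Carrier:** Its lower edge in the side view was within about 3 px of where a level carrier with its underside 10 cm above the deck should appear. The gripper carries about 4.5 N at a steady 12 mm opening.
- **Tool tilt:** The tool itself is tilted about 2.6°. It had the same tilt, within about 0.3°, when it gripped, so the carrier stayed level.
- **Surroundings:** The pink carrier is still in its well, and I saw nothing else moved.

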